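# Pop the drying box ajar and start the spin timer

### The job

Start the air drying of the freshly cleaned bearings: press down on the white spot of the orange lid and let go, so that its push-to-open catch releases and the spring lifts the lid ajar, and then press the red button of the spin timer and let it come out again. Only touch and press with the fingertips: leave the orange lid standing ajar just as its spring holds it, keep the blue lid shut, do not lift or shift the timer, and leave the other things where they stand.

Things in the scene. Friction and masses are not known exactly. Their poses are not given: they have to be found in the camera images.
- orange_box: grey drying box with the orange lid, 110 x 120 x 55 mm, fixed to the table; origin at the centre of its underside, x axis towards the hinge side (away from the robot), yaw up to 0.35 rad. The flat lid (102 x 106 mm, 6 mm thick, no handle, top 55 mm above the table when shut) is hinged on the far side; the front wall ends 9 mm below the lid
- blue_box: grey drying box with the blue lid, 110 x 120 x 55 mm, fixed to the table; origin at the centre of its underside, x axis towards the hinge side (away from the robot), yaw up to 0.35 rad. The flat lid (102 x 106 mm, 6 mm thick, no handle, top 55 mm above the table when shut) is hinged on the far side; the front wall ends 9 mm below the lid
- orange_lid (a joint): hinge angle (rad) of the orange lid: 0 latched shut, negative pressed in (stop -0.08), positive raised. Pressed down about 4 mm at its spot (about 5 N; stop at 7 mm) and let go, its catch releases and a damped spring raises it in about 0.5 s to 0.42 rad, free edge about 45 mm up. Pressed too little it stays latched; once released it does not latch again
- orange_press (a point): centre of the white 22 mm press spot on top of the orange lid, on the lid's upper surface (55 mm above the table when shut), 18 mm from the lid's free edge nearer the robot; moves with the lid, z along the lid's upward normal
- blue_lid (a joint): hinge angle (rad) of the blue lid: 0 latched shut, negative pressed in (stop -0.08), positive raised. Pressed down about 4 mm at its spot (about 5 N; stop at 7 mm) and let go, its catch releases and a damped spring raises it in about 0.5 s to 0.42 rad, free edge about 45 mm up. Pressed too little it stays latched; once released it does not latch again
- blue_press (a point): centre of the white 22 mm press spot on top of the blue lid, on the lid's upper surface (55 mm above the table when shut), 18 mm from the lid's free edge nearer the robot; moves with the lid, z along the lid's upward normal
- timer: squat round grey spin timer, loose on the table, 92 mm diameter, 34 mm tall without its button, 0.45 kg; origin at the centre of its underside
- timer_button (a joint): travel in m of the red button into the timer: 0 = out, 0.006 = fully in (5 N); springs back; the timer counts it as pressed beyond 0.004
- timer_button_top (a point): centre of the top of the round red push button (36 mm diameter) in the middle of the timer's top, 56 mm above the table when out; it is pressed straight down
- seating_tool: loose chrome stepped bearing seating tool standing upright, largest diameter 28 mm, 85 mm tall; origin at the centre of its underside; leave alone
- dance_plug: loose white urethane dance plug (toe plug), 42 mm diameter, 36 mm tall with its stem up; origin at the centre of its underside; leave alone
- pewter_cup: loose dull grey pewter cup, 76 mm across the rim, 85 mm tall; origin at the centre of its underside; leave alone
- loupe: loose black plastic magnifier loupe, 42 mm diameter, 40 mm tall; origin at the centre of its underside; leave alone
- wheel: loose red skate wheel with white hub lying flat, 58 mm diameter, 31 mm tall; origin at the centre of its underside; leave alone
Not all that is in view belongs to the job. What is shaped like the timer but pink is not meant.

How it is judged:
On the way, in this order (a step that is already met when the one before it is completed fails the run):
1. the orange lid has sprung ajar while the timer button is still out (value of joint orange_lid between 0.3 and 0.6 rad and value of joint timer_button below 0.003 m), for 0.2 s.
2. the red timer button is pressed in (value of joint timer_button above 0.004 m), for 0.03 s.
At the end, for the whole second after the job is handed in: The orange lid rests ajar on its spring (0.30 to 0.55 rad), the blue lid is shut (within 0.05 rad), the button is out again (within 1.5 mm), the timer stands level within 20 mm of its starting place, and the other loose things stand upright within 30 mm of theirs (value of joint orange_lid between 0.3 and 0.55 rad and value of joint blue_lid between -0.03 and 0.05 rad and value of joint timer_button below 0.0015 m and distance of timer from where it was at the start of the episode below 0.02 m and angle between timer's own z axis and vertical below 0.1 rad and linear speed of timer below 0.02 m/s and distance of each of seating_tool, dance_plug, pewter_cup, loupe, wheel from where it was at the start of the episode below 0.03 m and angle between each of seating_tool, dance_plug, pewter_cup, loupe, wheel's own z axis and vertical below 0.2 rad); the robot touches nothing.
It fails at once if the timer button is pressed before the orange lid is ajar (value of joint timer_button above 0.003 m and value of joint orange_lid below 0.2 rad).
It fails at once if the orange lid is lifted beyond ajar (value of joint orange_lid above 0.65 rad).
It fails at once if the blue lid is released (value of joint blue_lid above 0.1 rad).
It fails at once if the timer is lifted, tipped or shifted (height (world z) of timer above 0.012 m or distance of timer from where it was at the start of the episode above 0.025 m or angle between timer's own z axis and vertical above 0.25 rad).
It fails at once if a bystander is lifted, knocked over or shifted (distance of any of seating_tool, dance_plug, pewter_cup, loupe, wheel from where it was at the start of the episode above 0.03 m or angle between any of seating_tool, dance_plug, pewter_cup, loupe, wheel's own z axis and vertical above 0.4 rad).
It also fails if it takes over 48 s, if anything falls off the work surface, if the arm or the gripper's body presses on something with over 40 N, if the wrist force passes 120 N, or if a joint passes its speed limit or range.

### The arm

A 7-joint arm with a two-finger parallel gripper is mounted at the origin on the work surface. World frame = base frame: x ahead of the robot, y to its left, z up, the work surface at z = 0. Lengths are in m, angles in rad, forces in N, time in s.
With the tool pointing down it reaches from about 0.425 to 0.875 m from the base axis. Payload 9.9 kg.
Tool frame: the origin (TCP) lies on the centre line of the jaws, within the pads' length; the fingertips stand 11 mm ahead of it and the grasp point (between the pads) lies 8 mm behind it; z points along the fingers, y is the line along which they close (so a half turn about z gives the same grasp; the last joint's range is limited). The gripper opens to 85 mm and grips with 20 to 120 N. Pads are 22 mm wide; open, the fingers measure 114 mm over their backs; the gripper's body (76 mm by 85 mm) begins 54 mm behind the grasp point. The pads swing forward as they close: fully open they stand 13 mm farther back than shut.
Start: joints at [-1.216, 0.576, 0.025, 1.437, -0.015, 1.129, -0.057], TCP at [0.287, 0.611, 0.242] pointing down, gripper open.
Joint ranges: [-2.76, 2.76], [-0.34, 2.15], [-1.52, 1.57], [0.19, 2.46], [-1.09, 4.23], [0.17, 1.99], [-2.82, 2.82]. Speed limits (rad/s): [2.22, 2.22, 3.01, 3.01, 3.14, 3.14, 3.14].

### API

Orientations are given as a unit quaternion [w, x, y, z].
In Python, from station import env, viewer, finder gives the robot as it stands.
- The arm moves only by the shell command python3 -m inch 'ROWS' [FORCE]. ROWS is JSON, a list of rows, each a list of 7 numbers: the turn, a rotation vector about the tool's x, y, z in degrees, then the shift along the tool's x, y, z in mm, then the gripper's target within -1 to 1 (fully open at 1, half-way at 0, shut at -1). In form: [[ax, ay, az, tx, ty, tz, fingers], ...]. A call has 1 to 12 rows; each row is the pose to reach, as a shift and turn from the pose commanded when the call began, along the tool's axes at that moment; what a row does not reach only later rows make up. A row lasts 1/12 s, in which the tool goes at most 41.7 mm and 7.16 degrees, less where a joint would pass 70% of its speed; a pose out of reach is approached as far as the arm can. A call with a gripper value outside its range is refused whole. The fingers move at their own pace and stop on an object; FORCE is the grip in N (left out, the last holds). Time passes only in rows, so rows that repeat a pose let the fingers close. It gives the time, the measured TCP pose, the force, the opening and the grip force at its end, in the units of the state.
- env.get_obs(): the state, without advancing time (a new reading comes with each control period).
- viewer.read_camera(name): name is "scene" or "top" or "wrist"; returns the picture (480x640x3 uint8, blue, green, red); there is no depth.
- viewer.camera_info(name): a dict with "intrinsics" (3x3 intrinsics, pixels), "R" (3x3) and "t" (3): a world point X has camera coordinates R X + t; the wrist camera has in their place "mount" (4x4, takes a point from camera to tool coordinates, whose origin is the TCP and whose axes are the flange's). Camera axes: x right, y down, z forward; pixel columns grow to the right and rows downward; lengths in m; the calibration is good to about 2 mm. A picture is of the moment at which its call begins: read the wrist's pose just before it. camera_info takes no time and is no camera call.
- env.job_done(): hands the job in; it is judged then, once.
Trained networks look in the newest picture that a camera, given by its name, has taken for a name from the list of things; names that differ only in an ending like _2 or _b are one class to them, and where a whole thing is asked for, a point or a joint stands for the part that bears it (a point fixed in the world has none). Each returns a list of dicts, best first, with "p" (0 to 1); they miss things now and then, are a little off and sometimes report something else, mostly with a low value. They report only what shows in the picture. A call takes as long as a camera call. They do not tell look-alikes from the thing itself.
- finder.spot_in(camera, query): "centre" ([column, row] in pixels, amid what is visible of it).
- finder.silhouettes(camera, query): "mask" (480x640 bool, what is visible of it) and "centre" ([column, row] in pixels, amid what is visible of it).
- finder.place_of(camera, query): "centre" ([column, row] in pixels: a listed point, or the origin of a listed thing).
The state is a dict: "t": time; "q": joint angles; "qvel": joint speeds; "effort": joint torques, N m; "tool_pos": TCP position; "eef_rot": TCP orientation; "wrist_force": force on the tool from outside, world axes, zero at the start; "torque": the same for the moment, N m; "width": finger opening in m; "finger_force": force on a finger pad.
Only numpy, scipy, OpenCV 4.12 (cv2) and the standard library are available. Lean on these libraries where they do the work, as an engineer would, in place of code of your own. Each camera call takes 0.05 s, during which the arm holds its last target. There are 200 camera calls.

## Working session

There is one attempt and no reset: what is moved stays moved. The work goes in short steps, Python scripts to look and compute and a shell command to move; the robot and the scene stay as the last step left them, time stands still between calls to the robot, and variables do not carry over. Pictures are saved under pics/ and viewed, at most 10 in all, crops included, and the job is handed in when it is done.

```bash
mkdir -p pics
cat > h.py <<'E'
import numpy as np, cv2
from scipy.spatial.transform import Rotation as Rn
from station import env, viewer, finder
def cam(name,obs=None):
    c=viewer.camera_info(name); K=np.array(c["intrinsics"])
    if "R" in c: return K,np.array(c["R"]),np.array(c["t"])
    o=obs or env.get_obs(); w,x,y,z=o["eef_rot"]; T=np.eye(4); T[:3,:3]=Rn.from_quat([x,y,z,w]).as_matrix(); T[:3,3]=o["tool_pos"]
    M=np.linalg.inv(T@np.array(c["mount"])); return K,M[:3,:3],M[:3,3]
def at(c,px,z):
    K,R,t=c; d=R.T@np.linalg.solve(K,[px[0],px[1],1]); o=-R.T@t
    return (o+d*(z-o[2])/d[2]).round(4)
def pix(c,X):
    K,R,t=c; p=K@(R@np.array(X)+t); return p[:2]/p[2]
def tool(X,o=None):
    o=o or env.get_obs(); w,x,y,z=o["eef_rot"]
    return Rn.from_quat([x,y,z,w]).as_matrix().T@(np.array(X)-o["tool_pos"])*1000
E
python3 - <<'E'
from h import *
o=env.get_obs(); print(o["t"],o["tool_pos"],o["eef_rot"],o["width"],o["wrist_force"])
ims=[]
for n in ["top","scene"]:
    im=viewer.read_camera(n); cv2.imwrite(f"pics/{n}0.png",im); c=cam(n)
    for q,z in [("orange_press",.055),("blue_press",.055),("timer_button_top",.056),("timer",0)]+([(k,0) for k in ["seating_tool","dance_plug","pewter_cup","loupe","wheel"]] if n=="top" else []):
        for r in finder.place_of(n,q)[:3]: print(n,q,round(r["p"],2),np.round(r["centre"]),at(c,r["centre"],z))
E
```

```text
0.0 [0.28655259 0.61067792 0.24145546] [-1.55852423e-04  2.17611187e-01  9.76035193e-01 -8.05682556e-04] 0.08505172942608723 [ 0.57141815 -0.55604918 -0.47085215]
top orange_press 0.78 [243. 260.] [0.4904 0.2103 0.055 ]
top timer_button_top 0.79 [318. 319.] [0.3722 0.0496 0.056 ]
top timer_button_top 0.57 [359. 245.] [ 0.5281 -0.0331  0.056 ]
top timer 0.98 [317. 318.] [0.3706 0.0509 0.    ]
top timer 0.86 [361. 247.] [ 0.5288 -0.0423  0.    ]
top timer 0.71 [497. 284.] [ 0.4549 -0.3442  0.    ]
top seating_tool 0.71 [419. 191.] [ 0.6578 -0.1691  0.    ]
top dance_plug 0.85 [177. 250.] [0.5112 0.3693 0.    ]
top pewter_cup 0.56 [270. 174.] [0.6882 0.1672 0.    ]
top loupe 0.52 [355. 185.] [ 0.6686 -0.0262  0.    ]
top loupe 0.35 [362. 247.] [ 0.5299 -0.0439  0.    ]
top wheel 0.94 [323. 176.] [0.6863 0.0478 0.    ]
scene orange_press 0.83 [402. 226.] [0.4852 0.2071 0.055 ]
scene blue_press 0.71 [155. 202.] [ 0.4495 -0.3247  0.055 ]
scene timer_button_top 0.61 [382. 313.] [0.7392 0.1635 0.056 ]
scene timer_button_top 0.49 [331. 188.] [0.3598 0.0516 0.056 ]
scene timer_button_top 0.48 [282. 228.] [ 0.5198 -0.0366  0.056 ]
scene timer 0.73 [329. 209.] [0.3619 0.0496 0.    ]
scene timer 0.63 [282. 250.] [ 0.5192 -0.0385  0.    ]
scene timer 0.22 [479. 257.] [0.5023 0.369  0.    ]
```

View pics/top0.png

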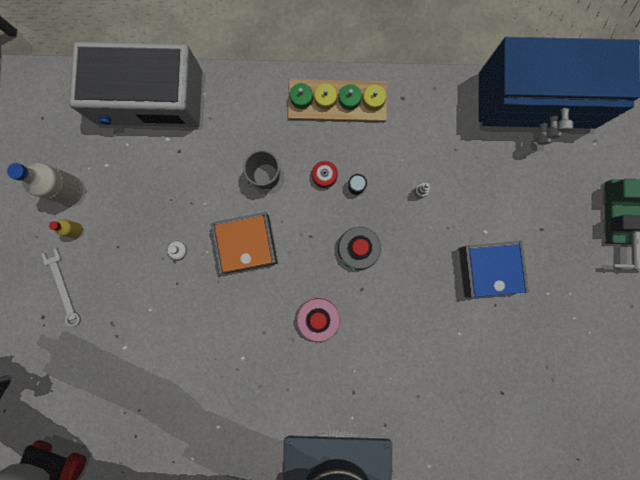

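View pics/scene0.png

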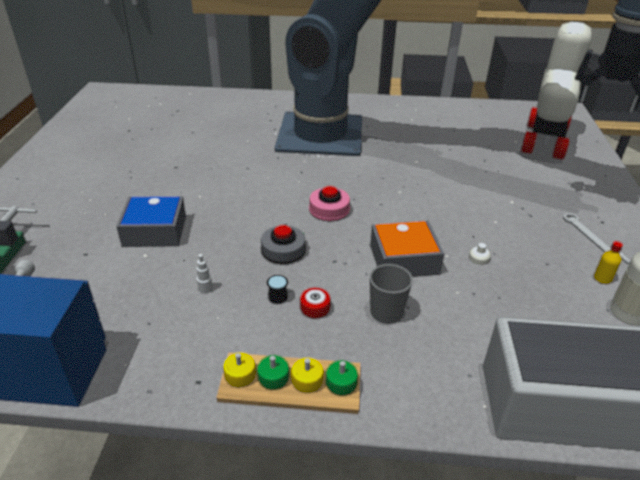

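The top view shows the orange lid's white spot at (246,259), the grey timer's red button at (360,247) and the pink decoy at (318,320). The scene view agrees, with the spot at (402,228), the grey timer at (282,235) and the pink one at (330,195). So the spot is at about (0.488, 0.206) and the button at about (0.524, -0.035).

Run:
```python
from h import *
print(tool([.488,.206,.19]).round(1))
```

```text
[-354.3 -281.2   52.3]
```

```bash
R='' ; python3 -m inch '[[0,0,0,-177,-140,0,-1],[0,0,0,-354,-281,30,-1],[0,0,0,-354,-281,52,-1],[0,0,0,-354,-281,52,-1],[0,0,0,-354,-281,52,-1],[0,0,0,-354,-281,52,-1],[0,0,0,-354,-281,52,-1],[0,0,0,-354,-281,52,-1],[0,0,0,-354,-281,52,-1],[0,0,0,-354,-281,52,-1],[0,0,0,-354,-281,52,-1],[0,0,0,-354,-281,52,-1]]'
python3 -m inch '[[0,0,0,0,0,0,-1],[0,0,0,0,0,0,-1],[0,0,0,0,0,0,-1]]'
python3 - <<'E'
from h import *
o=env.get_obs(); im=viewer.read_camera("wrist"); cv2.imwrite("pics/w1.png",im); c=cam("wrist",o)
print(o["t"],o["tool_pos"],o["width"],o["wrist_force"])
for r in finder.place_of("wrist","orange_press")[:2]: print(r,at(c,r["centre"],.055))
print(pix(c,[.488,.206,.055]), tool([.488,.206,.13]))
E
```

```text
t: 1.75
tool_pos: [0.4911, 0.1973, 0.1898]
eef_rot: [0.001, 0.223, 0.975, -0.002]
wrist_force: [-0.3, -0.7, 0.4]
width: 0.0
finger_force: 0.0
t: 2.0
tool_pos: [0.4874, 0.2079, 0.1905]
eef_rot: [-0.0, 0.217, 0.976, 0.0]
wrist_force: [0.4, 0.1, -0.5]
width: 0.0002
finger_force: 0.0
2.0 [0.4873733  0.20786602 0.19045941] 0.0002348301356522208 [ 0.377563    0.13997893 -0.45434037]
{'centre': [324.1, 238.5], 'p': 0.63} [0.4959 0.2068 0.055 ]
[319.13046286 230.38661712] [-1.46205451 -1.47174176 60.44805664]
```

View pics/w1.png

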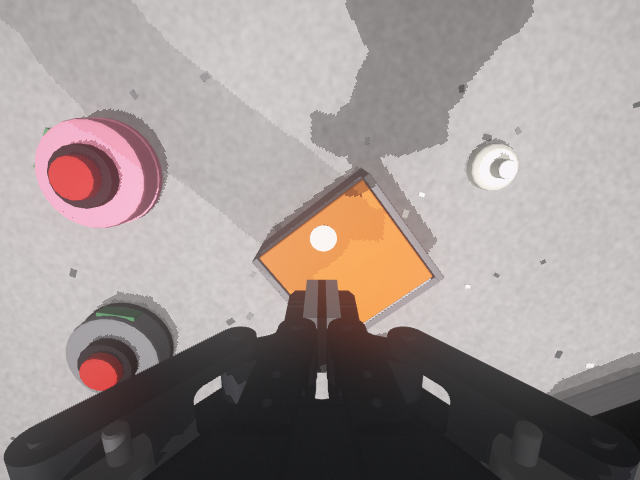

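The wrist view shows the white spot at (323,238), on the orange lid just ahead of the shut fingertips. It puts the spot at about (0.496, 0.207). Averaged over the three cameras that is (0.491, 0.207), within the spot's radius.

```bash
python3 -m inch '[[0,0,0,-4,1,35,-1],[0,0,0,-4,1,70,-1],[0,0,0,-4,1,100,-1],[0,0,0,-4,1,114,-1],[0,0,0,-4,1,114,-1],[0,0,0,-4,1,114,-1],[0,0,0,-4,1,114,-1]]'
python3 - <<'E'
from h import *
o=env.get_obs(); im=viewer.read_camera("wrist"); cv2.imwrite("pics/w2.png",im[100:400,150:550]); c=cam("wrist",o)
print(o["t"],o["tool_pos"],o["wrist_force"])
for r in finder.place_of("wrist","orange_press")[:2]: print(r,at(c,r["centre"],.055))
E
```

```text
t: 2.68
tool_pos: [0.4924, 0.2064, 0.0774]
eef_rot: [0.001, 0.217, 0.976, 0.001]
wrist_force: [0.5, -0.6, 0.3]
width: 0.0
finger_force: 0.0
2.6833 [0.4923702  0.20635131 0.07736054] [ 0.49213637 -0.60719285  0.33933044]
{'centre': [322.5, 294.0], 'p': 0.81} [0.4967 0.2054 0.055 ]
{'centre': [570.8, 170.9], 'p': 0.42} [0.4893 0.3317 0.055 ]
```

View pics/w2.png

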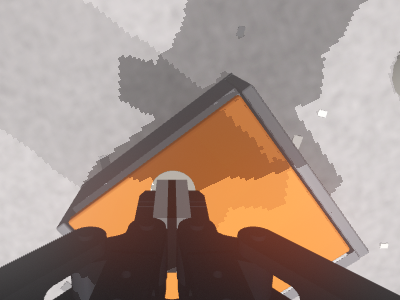

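The shut fingertips cover most of the white spot, whose rim shows at crop (172,178). Time to press.

```bash
python3 -m inch '[[0,0,0,0,0,6,-1],[0,0,0,0,0,11,-1],[0,0,0,0,0,13,-1],[0,0,0,0,0,15,-1],[0,0,0,0,0,15,-1],[0,0,0,0,0,15,-1]]'
```

```text
t: 3.28
tool_pos: [0.4924, 0.2058, 0.0615]
eef_rot: [0.0, 0.218, 0.976, 0.0]
wrist_force: [0.6, 0.2, 4.1]
width: -0.0002
finger_force: 2.2
```

```bash
python3 -m inch '[[0,0,0,0,0,1.5,-1],[0,0,0,0,0,1.5,-1],[0,0,0,0,0,1.5,-1]]'; python3 -m inch '[[0,0,0,0,0,-20,-1],[0,0,0,0,0,-55,-1],[0,0,0,0,0,-95,-1],[0,0,0,0,0,-125,-1],[0,0,0,0,0,-125,-1],[0,0,0,0,0,-125,-1],[0,0,0,0,0,-125,-1],[0,0,0,0,0,-125,-1],[0,0,0,0,0,-125,-1],[0,0,0,0,0,-125,-1]]'
python3 - <<'E'
from h import *
im=viewer.read_camera("scene"); cv2.imwrite("pics/s2.png",im[120:340,200:520])
o=env.get_obs(); viewer.read_camera("wrist"); c=cam("wrist",o)
for n,cc in [("scene",cam("scene")),("wrist",c)]:
    for r in finder.place_of(n,"timer_button_top")[:3]: print(n,r,at(cc,r["centre"],.056))
print(tool([.525,-.035,.187]))
E
```

```text
t: 3.53
tool_pos: [0.4925, 0.2058, 0.0601]
eef_rot: [0.001, 0.218, 0.976, 0.0]
wrist_force: [-0.1, 0.2, 4.9]
width: -0.0
finger_force: 2.5
t: 4.37
tool_pos: [0.4914, 0.2053, 0.1837]
eef_rot: [-0.001, 0.218, 0.976, -0.001]
wrist_force: [-0.1, 0.1, 0.4]
width: -0.0004
finger_force: 0.0
scene {'centre': [282.7, 229.4], 'p': 0.67} [ 0.5228 -0.0354  0.056 ]
scene {'centre': [332.0, 187.8], 'p': 0.42} [0.3579 0.0547 0.056 ]
wrist {'centre': [64.4, 174.5], 'p': 0.74} [0.369  0.0486 0.056 ]
wrist {'centre': [94.4, 375.6], 'p': 0.66} [ 0.5264 -0.0361  0.056 ]
[-132.21728375 -203.54758559   -2.50965385]
```

View pics/s2.png

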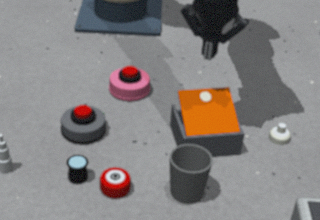

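In the crop the orange lid stands ajar, with its spot up at about (206,97), which is (406,217) in the full frame. The grey timer's red button is at (83,113). I'll check the spot's height while I move on.

```bash
python3 -m inch '[[0,0,0,-44,-68,-2,-1],[0,0,0,-88,-136,-2,-1],[0,0,0,-132,-204,-2,-1],[0,0,0,-132,-204,-2,-1],[0,0,0,-132,-204,-2,-1],[0,0,0,-132,-204,-2,-1],[0,0,0,-132,-204,-2,-1],[0,0,0,-132,-204,-2,-1],[0,0,0,-132,-204,-2,-1]]'
python3 - <<'E'
from h import *
o=env.get_obs(); im=viewer.read_camera("wrist"); cv2.imwrite("pics/w3.png",im); c=cam("wrist",o)
print(o["t"],o["tool_pos"])
for r in finder.place_of("wrist","timer_button_top")[:2]: print(r,at(c,r["centre"],.056))
viewer.read_camera("scene");s=cam("scene")
print(finder.place_of("scene","orange_press")[:1],pix(s,[.489,.206,.055]),pix(s,[.497,.208,.091]))
print(tool([.525,-.035,.08]))
E
```

```text
t: 5.32
tool_pos: [0.5247, -0.0348, 0.1866]
eef_rot: [-0.0, 0.218, 0.976, 0.0]
wrist_force: [-0.5, -0.2, 0.4]
width: 0.0002
finger_force: 0.0
5.3167 [ 0.5246538  -0.03478476  0.18664245]
{'centre': [319.0, 230.4], 'p': 0.68} [ 0.5241 -0.0362  0.056 ]
[{'centre': [406.1, 215.9], 'p': 0.86}] [401.91952551 226.96674292] [404.9998993  214.98619582]
[ -0.82086492  -1.03581986 106.75987023]
```

View pics/w3.png

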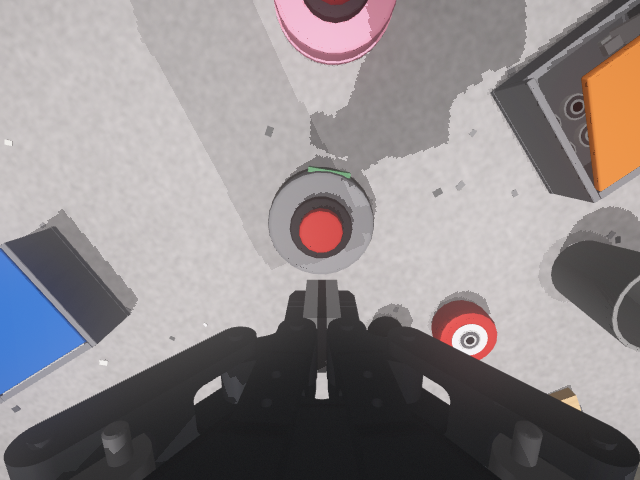

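The wrist view shows the orange lid ajar at right with the bearings visible. The grey timer's red button is at (321,231), right under the fingertips' line, and its measured position matches to 1 mm.

```bash
python3 -m inch '[[0,0,0,0,-1,35,-1],[0,0,0,0,-1,70,-1],[0,0,0,0,-1,100,-1],[0,0,0,0,-1,112,-1],[0,0,0,0,-1,117,-1],[0,0,0,0,-1,120,-1],[0,0,0,0,-1,122,-1],[0,0,0,0,-1,124,-1],[0,0,0,0,-1,125,-1],[0,0,0,0,-1,125,-1],[0,0,0,0,-1,125,-1]]'
```

```text
t: 6.43
tool_pos: [0.5247, -0.0358, 0.0625]
eef_rot: [0.001, 0.217, 0.976, 0.0]
wrist_force: [-2.5, 2.3, 3.1]
width: -0.0002
finger_force: 2.0
```

```bash
python3 -m inch '[[0,0,0,0,0,1.5,-1],[0,0,0,0,0,2,-1],[0,0,0,0,0,2,-1],[0,0,0,0,0,2,-1]]'
```

```text
t: 6.77
tool_pos: [0.5248, -0.0359, 0.0609]
eef_rot: [0.001, 0.218, 0.976, 0.0]
wrist_force: [-4.2, 3.5, 16.6]
width: 0.0002
finger_force: 8.5
```

The force of 16.6 N, well past 5 N, means the button is on its stop. I'll lift straight off.

```bash
python3 -m inch '[[0,0,0,0,0,-5,-1],[0,0,0,0,0,-20,-1],[0,0,0,0,0,-55,-1],[0,0,0,0,0,-90,-1],[0,0,0,0,0,-125,-1],[0,0,0,0,0,-125,-1],[0,0,0,0,0,-125,-1],[0,0,0,0,0,-125,-1],[0,0,0,0,0,-125,-1]]'
python3 - <<'E'
from h import *
o=env.get_obs(); im=viewer.read_camera("wrist"); c=cam("wrist",o)
for r in finder.place_of("wrist","timer_button_top")[:2]: print(r,at(c,r["centre"],.056))
im=viewer.read_camera("scene"); cv2.imwrite("pics/s3.png",im)
E
```

```text
t: 7.52
tool_pos: [0.5236, -0.0363, 0.1837]
eef_rot: [-0.001, 0.218, 0.976, -0.0]
wrist_force: [-0.0, 1.1, -0.1]
width: 0.0004
finger_force: 0.0
{'centre': [324.6, 232.1], 'p': 0.82} [ 0.5253 -0.0341  0.056 ]
```

View pics/s3.png

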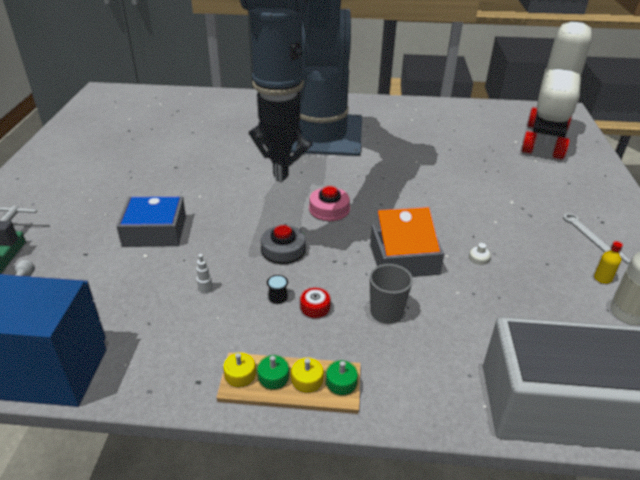

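The scene view shows the orange lid ajar (spot at (406,216)), the blue lid shut and the timer unmoved at (283,240) with its button out. The other things stand where they were and the gripper is clear.

```bash
python3 -c "
from station import env
print(env.job_done())"
```

```text
the job is handed in; nothing more can be done
None
```

I pressed the orange lid's spot and it sprang ajar, then pressed the grey timer's red button to its stop and let it come out again; nothing else looked moved in the last picture, and the job is handed in (no verdict was returned).

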